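Cool, unlatch and hold open the tile drying box

ROBOT

A 6-joint arm with a two-finger parallel gripper is mounted at the origin on the work surface. World frame = base frame: x ahead of the robot, y to its left, z up, the work surface at z = 0. Lengths are in m, angles in rad, forces in N, time in s.
With the tool pointing down it reaches from about 0.35 to 0.975 m from the base axis. Payload 4.9 kg.
Tool frame: the origin (TCP) lies midway between the tips of the shut fingers; the grasp point (between the pads) lies 19 mm behind it; z points along the fingers, y is the line along which they close (so a half turn about z gives the same grasp; the last joint's range is limited). The gripper opens to 85 mm and grips with 20 to 120 N. Pads are 22 mm wide; open, the fingers measure 114 mm over their backs; the gripper's body (76 mm by 85 mm) begins 54 mm behind the grasp point. The pads swing forward as they close: fully open they stand 13 mm farther back than shut.
Start: joints at [-1.238, 0.053, 1.613, -0, 1.476, -0.119], TCP at [0.273, -0.562, 0.231] pointing down, gripper open.
Joint ranges: [-3.01, 3.01], [-1.01, 2.22], [0.06, 2.58], [-1.02, 4.17], [0.09, 2.62], [-3.14, 3.14]. Speed limits (rad/s): [2.57, 2.57, 3.14, 3.14, 3.14, 3.14].

INTERFACE

Orientations are given as a rotation vector (axis times angle).
In Python, from station import telemetry, optics, ctrl gives the robot as it stands.
- The arm moves only by the shell command python3 -m pendant 'ROWS' [FORCE]. ROWS is JSON, one flat list of numbers, 7 for each row, row after row: the turn, a rotation vector about the tool's x, y, z as a fraction of full scale, then the shift along the tool's x, y, z as a fraction of full scale, then the opening, from 0 (shut) to 1 (fully open). In form: [ax, ay, az, tx, ty, tz, fingers, ax, ay, az, tx, ty, tz, fingers, ...]. A call has 1 to 12 rows; each row is the pose to reach, as a shift and turn from the pose commanded when the call began, along the tool's axes at that moment; what a row does not reach only later rows make up. Full scale, the value 1, is 300 mm for a shift and 30 degrees for a turn. A row lasts 1/8 s, in which the tool goes at most 62.5 mm and 10.7 degrees, less where a joint would pass 70% of its speed; a pose out of reach is approached as far as the arm can. A call with a number of a shift or a turn outside -1 to 1 is refused whole. A call with a gripper value outside its range is refused whole. The fingers move at their own pace and stop on an object; FORCE is the grip in N (left out, the last holds). Time passes only in rows, so rows that repeat a pose let the fingers close. It gives the time, the measured TCP pose, the force, the opening and the grip force at its end, in the units of the state.
- telemetry.get_obs(): the state, without advancing time (a new reading comes with each control period).
- optics.get_image(name): name is "side" or "top" or "wrist"; returns a dict with "image" (384x512x3 uint8, red, green, blue), "depth" (384x512 float32, m along the optical axis (not along the pixel's ray), 0 where there is no reading), "fx", "fy", "cx", "cy" (pixels), "rvec" (rotation vector, rad) and "tvec" (3), from world to camera coordinates, as OpenCV has them. Camera axes: x right, y down, z forward; pixel columns grow to the right and rows downward; lengths in m; the calibration is good to about 2 mm. A picture is of the moment at which its call begins.
- ctrl.finish_job(): hands the job in; it is judged then, once.
The state is a dict: "t": time; "q": joint angles; "dq": joint speeds; "effort": joint torques, N m; "tool_pos": TCP position; "tool_rot": TCP orientation; "contact_force": force on the tool from outside, world axes, zero at the start; "wrist_torque": the same for the moment, N m; "opening": finger opening in m; "grip_force": force on a finger pad.
Only numpy, scipy, OpenCV 4.12 (cv2) and the standard library are available. Lean on these libraries where they do the work, as an engineer would, in place of code of your own. Each camera call takes 0.05 s, during which the arm holds its last target. There are 200 camera calls.

TASK

Turn the control unit's dial back to its blue cool-down mark; then release the drying box's catches by squeezing each one fully shut, the yellow one first and the green one after it. Then take the red post of the blue gate, swing the gate out past its click-stop until it stands wide open, about square to the box front, and finish while still holding it open by the post: do not let go. Leave the crocodile brush rest, the brush cup and the loose tile where they are.

Things in the scene. Friction and masses are not known exactly. Their poses are not given: they have to be found in the camera images.
- control: Black control unit fixed on the bench, 110 x 110 x 50 mm, origin under its centre. The dial's axis is upright through its centre. White ticks every 0.4 rad around the dial, one blue thicker tick (the cool-down mark).
- dial (a joint): Grey dial on the control unit: a bar grip 46 mm long, 14 mm thick, 32 mm tall on a disc of 48 mm. Value in rad, grows clockwise seen from above, 0 to 3.6; friction-held (about 0.03 N m), stays where left. At value 0 the white line on the bar's top points along the control unit's -x axis; at 1.2 it points at the blue mark. It starts above 1.2.
- dial_grip (a point): Point on the dial's axis 31 mm above the dial's underside (87 mm above the bench), at the height to grip the bar; bar top is 7 mm higher. Its x axis runs along the bar and turns with the dial.
- box: Plywood tile drying box fixed on the bench, 200 deep x 292 wide x 130 mm tall, flat top at 130 mm. Origin on the bench under the middle of the gate; its -x axis points out of the front (the gate side), +y towards the gate's hinge.
- yellow (a joint): Travel of the yellow squeeze catch's sliding tab, m: 0 latched, 0.014 squeezed fully (stop). Friction-held with about 4 N; it stays where left. The tab moves along the catch's -y towards its fixed grey block. Its steel hook holds the gate until squeezed more than 8 mm; count it released from 11 mm. The yellow and green catches may stand in either order.
- yellow_grip (a point): Fixed point on the yellow catch, 26 mm above the box top, axes as the box's: the middle between the outer faces of tab and grey block when fully squeezed (34 mm apart along y). Latched, the grey block's outer face is at y = -17 mm and the yellow tab's outer face at y = +31 mm from this point; tab and block are 22 mm in x and their tops stand 38 mm over the box top; the catch's base plate is 3 mm thick. The hook bar runs from the tab to -x over the gate.
- green (a joint): Travel of the green squeeze catch's tab, exactly like yellow.
- green_grip (a point): Fixed point on the green catch, exactly like yellow_grip.
- gate_swing (a joint): Angle of the blue gate, rad: 0 shut, grows as it opens clockwise seen from above about its upright hinge, stop at 1.75. A spring draws it shut (0.07 N m when shut, 0.34 N m at 1.5 rad, that is 1.8 N at the post) and a sprung click-stop resists at about 0.7 to 0.9 rad (roughly 0.6 N m, 3.5 N at the post, on top of the spring). Let go, it falls back to about 1.1 rad or fully shut. It reads less than 0.05 while a catch is latched.
- gate_hinge (a point): Point on the gate's hinge axis, 150 mm above the bench, fixed; axes as the box's.
- post_grip (a point): Point to grip on the axis of the red upright post, 150 mm above the bench. The post is a 16 mm round bar that stands 45 mm in front of the gate's middle plane, 180 mm along the gate from the hinge (at [-45, -180] mm from gate_hinge in the box's axes when shut), top at 172 mm; two steel arms join it to the gate, the upper one's top at 105 mm. The gate is 12 mm thick, its top at 128 mm, with two steel ears up to 156 mm. Moves and turns with the gate.
- gate: The blue gate with its red post and ears, one rigid part, 276 mm wide; its origin lies on the hinge axis at bench height. Shut, its axes are the box's.
- croc_rest: Loose blue ceramic crocodile brush rest, 125 x 34 x 34 mm, origin under its middle. Leave alone.
- brush_cup: Loose white ceramic cup, 72 mm wide, 90 mm tall, with brushes up to 200 mm, origin under its centre. Leave alone.
- tile: Loose square tile 100 x 100 x 10 mm, origin under its centre. Leave alone.
Mind the look-alikes: they are no part of the job. There is more than one size of the control; the one meant has the size given above.

How it is judged:
By the outcome, as a careful person would: the job done as asked, in the order asked, and still so for the second after the job is handed in, while the arm keeps its last pose, push and grip.
It also fails if it takes over 72 s, if anything falls off the work surface, if the arm or the gripper's body presses on something with over 40 N, if the wrist force passes 120 N, or if a joint passes its speed limit or range.

## Working session

There is one attempt and no reset: what is moved stays moved. The work goes in short steps, Python scripts to look and compute and a shell command to move; the robot and the scene stay as the last step left them, time stands still between calls to the robot, and variables do not carry over. Pictures are saved under pics/ and viewed, at most 10 in all, crops included, and the job is handed in when it is done.

```bash
mkdir -p pics; ls
cat > h.py <<'E'
import numpy as np,cv2,pickle
from station import telemetry,optics,ctrl
from scipy.spatial.transform import Rotation as R
def snap(n,f):
    d=optics.get_image(n); pickle.dump(d,open(f'pics/{f}.pkl','wb')); cv2.imwrite(f'pics/{f}.png',d['image'][:,:,::-1]); return d
def load(f): return pickle.load(open(f'pics/{f}.pkl','rb'))
def pt(d,u,v,z=None):
    Rm=R.from_rotvec(d['rvec']).as_matrix(); t=np.array(d['tvec']).ravel()
    r=np.array([(u-d['cx'])/d['fx'],(v-d['cy'])/d['fy'],1])
    if z is None:
        s=d['depth'][int(round(v)),int(round(u))]
    else:
        o=-Rm.T@t; s=(z-o[2])/(Rm.T@r)[2]
    return Rm.T@(r*s-t)
def crop(f,x0,y0,x1,y1,k,out):
    im=cv2.imread(f'pics/{f}.png')[y0:y1,x0:x1]; cv2.imwrite(f'pics/{out}.png',cv2.resize(im,None,fx=k,fy=k,interpolation=cv2.INTER_CUBIC))
def delta(pos,yaw=None,):
    o=telemetry.get_obs(); Rt=R.from_rotvec(o['tool_rot'])
    return Rt.inv().apply(np.array(pos)-o['tool_pos'])/0.3
E
python3 - <<'E'
from h import *
o=telemetry.get_obs();print(o)
print(R.from_rotvec(o['tool_rot']).as_matrix().round(3))
a=snap('top','top0');b=snap('side','side0')
im=np.hstack([a['image'],b['image']]);cv2.imwrite('pics/both.png',cv2.resize(np.vstack([a['image'],b['image']]),None,fx=.78,fy=.78)[:,:,::-1])
E
```

```text
pics
{'t': 0.0, 'q': array([-1.23800700e+00,  5.33931649e-02,  1.61428952e+00, -5.85593306e-06,
        1.47596696e+00, -1.18989387e-01]), 'dq': array([ 2.01343707e-04,  8.45867726e-04, -1.98070513e-03, -2.53059850e-04,
       -5.32886349e-05,  1.22011800e-03]), 'effort': array([ 4.65891062e-04, -3.93673682e+01, -3.70177889e+01, -7.39309166e-05,
        7.07517276e-03,  2.98202082e-06]), 'tool_pos': array([ 0.27265743, -0.56170968,  0.23004317]), 'tool_rot': array([-3.05978853e+00, -7.03175521e-01,  3.53622402e-04]), 'contact_force': array([-0.27103782,  0.29285516,  0.1966747 ]), 'wrist_torque': array([-0.02501878,  0.01700604, -0.06862811]), 'grip_force': 0.0, 'opening': 0.0855888472902616}
[[ 0.9    0.437 -0.001]
 [ 0.437 -0.9    0.002]
 [ 0.    -0.002 -1.   ]]
```

View pics/top0.png

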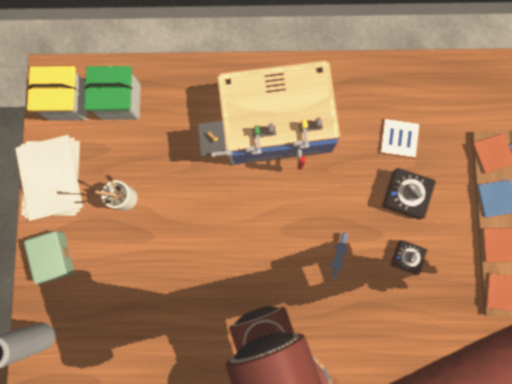

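View pics/side0.png

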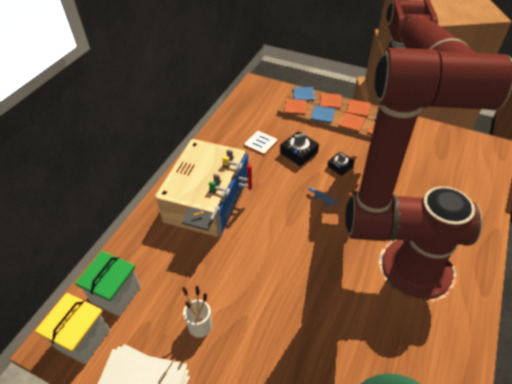

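The top view shows a large control at (409,193) and a small one at (409,257). The box's gate faces down the image, with the post at (301,160), the green catch near (258,132) and the yellow near (306,126). I'll measure both controls and view enlarged crops.

Run:
```python
from h import *
d=load('top0')
for n,u,v in [('big',409,193),('bigL',384,208),('bigR',434,180),('bigT',393,170),('bigB',424,217),('smL',392,262),('smR',427,253),('boxTL',220,82),('boxTR',330,64),('boxBR',337,138),('boxBL',229,150),('post',301,160),('croc',340,255),('tile?',313,273),('cup',118,195)]:
    print(n,pt(d,u,v).round(3), d['depth'][v,u].round(3))
print(d['fx'],(-R.from_rotvec(d['rvec']).as_matrix().T@np.array(d['tvec']).ravel()).round(3))
print(pt(d,384,208,.05),pt(d,434,180,.05),pt(d,393,170,.05),pt(d,424,217,.05))
crop('top0',375,155,455,285,4.5,'c1'); crop('top0',195,55,345,175,5,'c2')
a=cv2.imread('pics/c1.png');b=cv2.imread('pics/c2.png')
b=cv2.resize(b,(440,352));c=np.zeros((585,800,3),np.uint8);c[:,:360]=a;c[:352,360:]=b;
cv2.imwrite('pics/c3.png',c); cv2.imwrite('pics/c2.png',cv2.imread('pics/c2.png'))
```

```text
big [ 0.521 -0.322  0.068] 1.291
bigL [ 0.488 -0.269  0.007] 1.347
bigR [ 0.559 -0.396  0.047] 1.315
bigT [ 0.592 -0.296  0.017] 1.351
bigB [ 0.459 -0.364  0.05 ] 1.299
smL [ 0.342 -0.279  0.03 ] 1.303
smR [ 0.365 -0.382  0.   ] 1.334
boxTL [0.809 0.171 0.128] 1.279
boxTR [ 0.907 -0.133  0.002] 1.414
boxBR [ 0.66  -0.13   0.116] 1.265
boxBL [0.623 0.145 0.151] 1.229
post [ 0.592 -0.033  0.171] 1.203
croc [ 0.361 -0.141  0.037] 1.301
tile? [ 0.314 -0.071  0.002] 1.329
cup [0.521 0.442 0.081] 1.287
490.7432976380251 [0.354 0.048 1.353]
[ 0.48404801 -0.25894542  0.05      ] [ 0.55816339 -0.39539836  0.05      ] [ 0.58631127 -0.28737774  0.05      ] [ 0.45929821 -0.36341585  0.05      ]
```

View pics/c1.png

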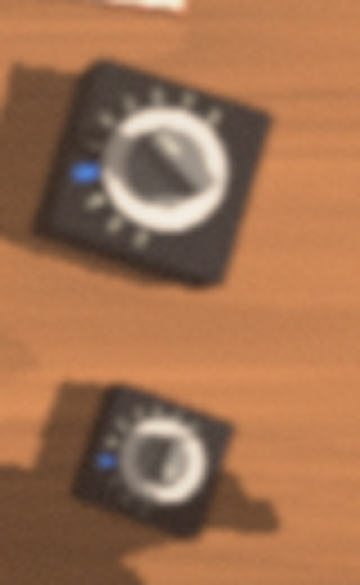

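View pics/c2.png

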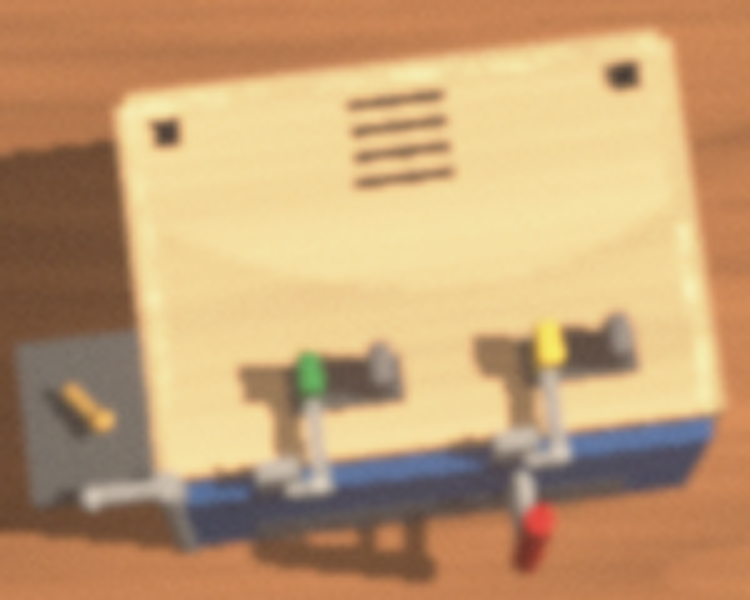

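The large control has its blue tick at c1 (85,172), and the small one at (155,460) is the look-alike. I'll check the sizes, get the box's pose, and see where the wrist camera sits relative to the tool.

Run:
```python
from h import *
d=load('top0')
f=lambda L,k,x0,y0,z:np.array([pt(d,u/k+x0-.5+.5/k,v/k+y0-.5+.5/k,z) for u,v in L])
C=f([(100,60),(272,122),(220,287),(38,235)],4.5,375,155,.05)
s=f([(120,383),(232,425),(193,540),(75,495)],4.5,375,155,.035)
B=f([(120,97),(668,32),(720,412),(158,487)],5,195,55,.13)
for P in (C,s,B): print(P.round(3).tolist(),P.mean(0).round(4),np.linalg.norm(P-np.roll(P,-1,0),axis=1).round(3), [round(float(np.arctan2(*(b-a)[1::-1])),3) for a,b in zip(P,np.roll(P,-1,0))])
print('blue',f([(85,172)],4.5,375,155,.05))
print('post top',f([(540,520)],5,195,55,.172)); print('tabs G,Y tops',f([(311,365),(549,335),(381,360),(619,330)],5,195,55,.168))
o=telemetry.get_obs();w=snap('wrist','w0');Rt=R.from_rotvec(o['tool_rot'])
Rw=R.from_rotvec(w['rvec']);c=-Rw.inv().apply(np.array(w['tvec']).ravel())
print('cam in tool',Rt.inv().apply(c-o['tool_pos']).round(3),(Rt.inv()*Rw.inv()).as_matrix().round(2).tolist(),w['fx'])
```

```text
[[0.592, -0.298, 0.05], [0.553, -0.398, 0.05], [0.456, -0.362, 0.05], [0.487, -0.257, 0.05]] [ 0.522  -0.3286  0.05  ] [0.107 0.104 0.11  0.113] [-1.937, 2.789, 1.28, -0.376]
[[0.4, -0.305, 0.035], [0.375, -0.369, 0.035], [0.309, -0.343, 0.035], [0.335, -0.275, 0.035]] [ 0.355 -0.323  0.035] [0.069 0.072 0.073 0.072] [-1.941, 2.765, 1.198, -0.424]
[[0.83, 0.175, 0.13], [0.863, -0.111, 0.13], [0.659, -0.132, 0.13], [0.622, 0.154, 0.13]] [0.7436 0.0214 0.13  ] [0.288 0.205 0.289 0.209] [-1.459, -3.038, 1.697, 0.099]
blue [[ 0.52446165 -0.2859217   0.05      ]]
post top [[ 0.5949472  -0.03672667  0.172     ]]
tabs G,Y tops [[ 0.67529734  0.07517426  0.168     ]
 [ 0.6894037  -0.04321278  0.168     ]
 [ 0.67749047  0.04038197  0.168     ]
 [ 0.69159603 -0.07800474  0.168     ]]
cam in tool [ 0.073 -0.001 -0.143] [[-0.0, -0.96, -0.29], [1.0, -0.0, 0.0], [-0.0, -0.29, 0.96]] 308.915407879804
```

```bash
python3 -m pendant '[0,0,0,1,-0.33,-0.13,1, 0,0,0,1,-0.33,-0.13,1, 0,0,0,1,-0.33,-0.13,1, 0,0,0,1,-0.33,-0.13,1, 0,0,0,1,-0.33,-0.13,1, 0,0,0,1,-0.33,-0.13,1]'; python3 -m pendant '[0,0,0,0.22,0,0,1, 0,0,0,0.22,0,0,1, 0,0,0,0.22,0,0,1]'
python3 - <<'E'
from h import *
w=snap('wrist','w1');crop('w1',96,32,416,352,1.85,'w1c')
E
```

```text
t: 0.9
tool_pos: [0.5019, -0.3394, 0.2708]
tool_rot: [3.06, 0.712, 0.001]
contact_force: [-0.2, -0.6, -1.1]
opening: 0.0851
grip_force: 0.0
t: 1.27
tool_pos: [0.5583, -0.3139, 0.2696]
tool_rot: [-3.061, -0.703, 0.002]
contact_force: [0.1, -0.2, 0.4]
opening: 0.0857
grip_force: 0.0
```

View pics/w1c.png

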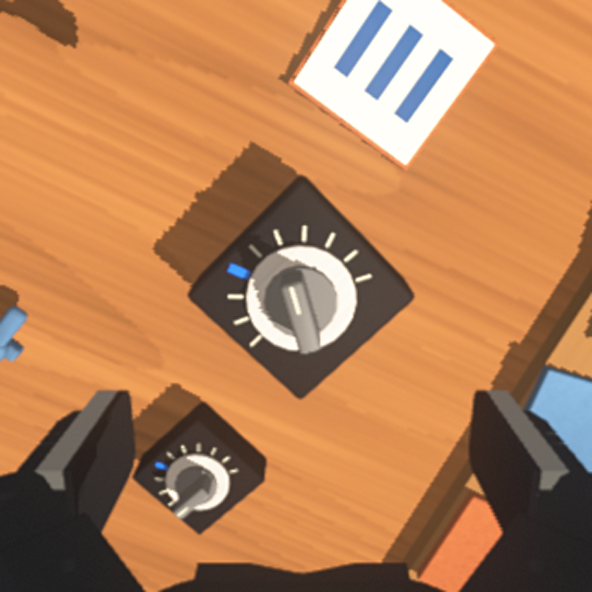

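Wrist crop w1c shows the control's corners at (302,177), (413,297), (300,397) and (189,297), with the blue tick at (238,271). The white line on the bar top runs about (291,290)–(297,313). I'll enlarge the dial to see it better.

Run:
```python
from h import *
d=load('w1');k=1.85
f=lambda L,z:np.array([pt(d,u/k+96-.5+.5/k,v/k+32-.5+.5/k,z) for u,v in L])
P=f([(302,177),(413,297),(300,397),(189,297)],.05)
c=P.mean(0);print(P.round(4).tolist(),c,np.linalg.norm(P-np.roll(P,-1,0),axis=1).round(3),[round(float(np.arctan2(*(b-a)[1::-1])),3) for a,b in zip(P,np.roll(P,-1,0))])
b=f([(238,271)],.05)[0];v=b-c;print('blue',b,np.arctan2(v[1],v[0]))
Rw=R.from_rotvec(d['rvec']);t=np.array(d['tvec']).ravel()
for z in(.05,.056,.094):
    q=Rw.apply([c[0],c[1],z])+t;u=d['fx']*q[0]/q[2]+d['cx'];vv=d['fy']*q[1]/q[2]+d['cy'];print(z,u,vv,(u-225)*10,(vv-155)*10)
L=f([(291,290),(297,313)],.094);print(L,L-c)
crop('w1',225,155,295,215,10,'w1d')
```

```text
[[0.5949, -0.2956, 0.05], [0.5566, -0.396, 0.05], [0.458, -0.3605, 0.05], [0.4918, -0.2624, 0.05]] [ 0.52531729 -0.32862508  0.05      ] [0.107 0.105 0.104 0.108] [-1.935, 2.795, 1.24, -0.312]
blue [ 0.52219125 -0.28436483  0.05      ] 1.641307783156128
0.05 258.45308562537684 191.31255437528444 334.53085625376843 363.12554375284435
0.056 258.44342045919313 192.7454023317636 334.43420459193135 377.45402331763586
0.094 258.37453777281274 202.95716843496493 333.74537772812744 479.5716843496493
[[ 0.53756261 -0.31636238  0.094     ]
 [ 0.52640255 -0.32560698  0.094     ]] [[0.01224532 0.01226271 0.044     ]
 [0.00108526 0.00301811 0.044     ]]
```

View pics/w1d.png

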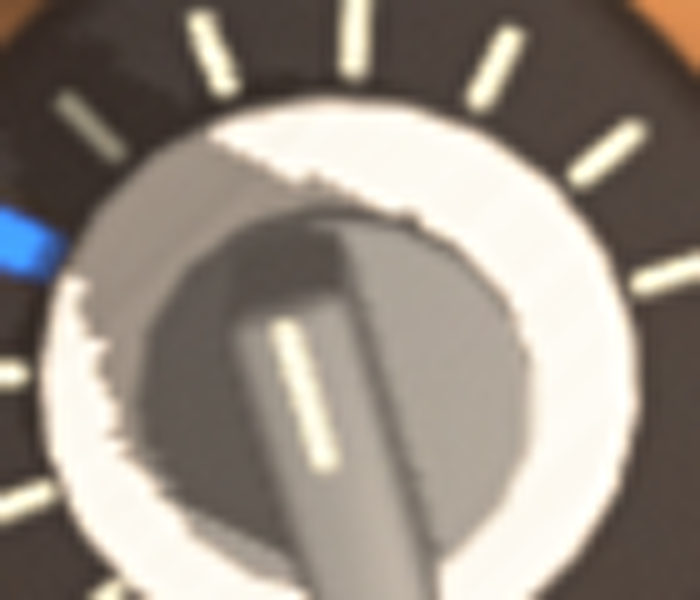

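```bash
cat >> h.py <<'E'
def goto(x,y,z,yaw):
    "tool-down, tool x axis at world angle yaw (mod pi chosen nearest); prints row values"
    o=telemetry.get_obs(); Rt=R.from_rotvec(o['tool_rot'])
    best=None
    for a in (yaw,yaw+np.pi,yaw-np.pi):
        T=R.from_euler('z',a)*R.from_euler('x',np.pi); rv=(Rt.inv()*T).as_rotvec()
        if best is None or np.linalg.norm(rv)<np.linalg.norm(best): best=rv
    sh=Rt.inv().apply(np.array([x,y,z])-o['tool_pos'])
    print('turn',(best/np.radians(30)).round(3),'shift',(sh/.3).round(3),'q',o['q'].round(2),'t',round(o['t'],2))
E
python3 - <<'E'
from h import *
d=load('w1');k=10
f=lambda L,z:np.array([pt(d,u/k+225-.5+.5/k,v/k+155-.5+.5/k,z) for u,v in L])
L=f([(325,465),(284,325)],.094);v=L[1]-L[0];a=np.arctan2(v[1],v[0]);print(L,a,'value',-.339+np.pi-a)
c=f([(340,372)],.058);print(c)
goto(.5245,-.3286,.068,a)
E
```

```text
[[ 0.52665981 -0.32637505  0.094     ]
 [ 0.53899603 -0.31553716  0.094     ]] 0.7208327764319753 value 2.081759877157818
[[ 0.52704915 -0.32793268  0.058     ]]
turn [-0.001  0.002 -0.516] shift [-0.121 -0.005  0.673] q [-0.63  0.07  1.53 -0.    1.54  0.49] t 1.32
```

```bash
python3 -m pendant '[0,0,-0.516,-0.117,-0.005,0.1,1, 0,0,-0.516,-0.117,-0.005,0.25,1, 0,0,-0.516,-0.117,-0.005,0.4,1, 0,0,-0.516,-0.117,-0.005,0.55,1, 0,0,-0.516,-0.117,-0.005,0.673,1, 0,0,-0.516,-0.117,-0.005,0.673,1, 0,0,-0.516,-0.117,-0.005,0.673,0, 0,0,-0.516,-0.117,-0.005,0.673,0, 0,0,-0.516,-0.117,-0.005,0.673,0, 0,0,-0.516,-0.117,-0.005,0.673,0, 0,0,-0.516,-0.117,-0.005,0.673,0, 0,0,-0.516,-0.117,-0.005,0.673,0]' 30
```

```text
t: 2.82
tool_pos: [0.5268, -0.3272, 0.0695]
tool_rot: [-2.939, -1.11, 0.0]
contact_force: [-3.5, 3.7, 5.8]
opening: 0.0134
grip_force: 32.0
```

```bash
python3 -m pendant '[0,0,-0.28,0,0,0,0, 0,0,-0.56,0,0,0,0, 0,0,-0.857,0,0,0,0, 0,0,-0.857,0,0,0,0]'; python3 -m pendant '[0,0,-0.28,0,0,0,0, 0,0,-0.56,0,0,0,0, 0,0,-0.857,0,0,0,0, 0,0,-0.857,0,0,0,0, 0,0,-0.857,0,0,0,1, 0,0,-0.857,0,0,0,1, 0,0,-0.857,0,0,0,1, 0,0,-0.857,0,0,-0.3,1, 0,0,-0.857,0,0,-0.5,1, 0,0,-0.857,0,0,-0.6,1, 0,0,-0.857,-0.1,0,-0.6,1, 0,0,-0.857,-0.1,0,-0.6,1]'
python3 - <<'E'
from h import *
w=snap('wrist','w2');
Rw=R.from_rotvec(w['rvec']);t=np.array(w['tvec']).ravel();q=Rw.apply([.526,-.328,.06])+t
u=int(w['fx']*q[0]/q[2]+w['cx']);v=int(w['fy']*q[1]/q[2]+w['cy']);print(u-40,v-30);crop('w2',u-40,v-30,u+40,v+30,10,'w2d')
E
```

```text
t: 3.32
tool_pos: [0.5257, -0.3264, 0.0696]
tool_rot: [-2.614, -1.735, 0.002]
contact_force: [-7.5, 4.7, 9.2]
opening: 0.0133
grip_force: 32.6
t: 4.82
tool_pos: [0.5148, -0.3564, 0.2493]
tool_rot: [2.168, 2.271, -0.0]
contact_force: [0.2, -0.3, 0.1]
opening: 0.0851
grip_force: 0.0
230 112
```

View pics/w2d.png

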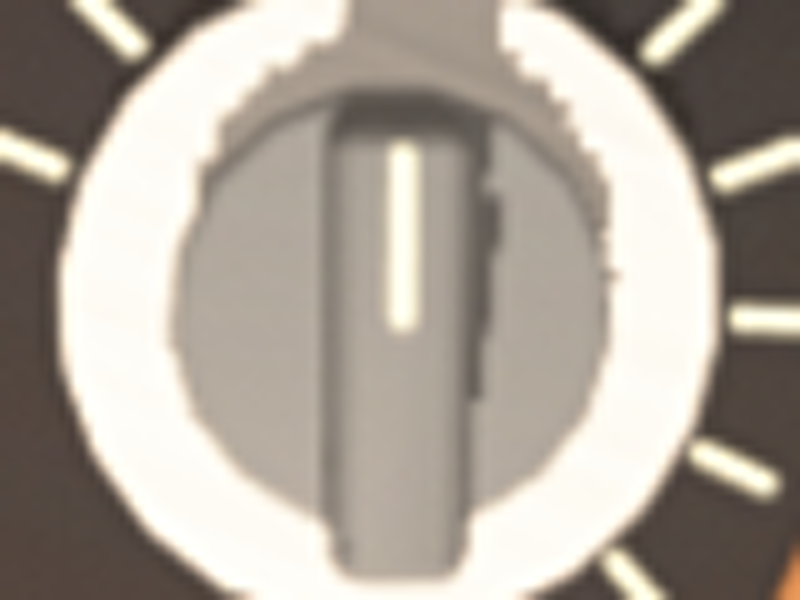

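The bar's line is at crop (403,145)–(403,328), pointing up at the blue tick above the crop. I'll check the angle with numbers.

Run:
```python
from h import *
d=load('w2');k=10
f=lambda L,z:np.array([pt(d,u/k+230-.5+.5/k,v/k+112-.5+.5/k,z) for u,v in L])
L=f([(403,328),(403,145)],.094);v=L[1]-L[0];a=np.arctan2(v[1],v[0]);print('line',L[0],a)
T=f([(140,45),(68,170),(650,50),(715,180),(735,317),(697,450),(610,560)],.05)[:,:2]
V=np.array([.8,.4,1.6,2.0,2.4,2.8,3.2])
from scipy.optimize import least_squares
r=least_squares(lambda p:np.ravel(T-[p[0],p[1]]-p[2]*np.c_[np.cos(p[3]-V),np.sin(p[3]-V)]),[.526,-.328,.035,2.8])
print(r.x,np.abs(r.fun).max(),'value',r.x[3]-a)
im=d['image'].astype(int);m=(im[:,:,2]>im[:,:,0]+90)&(im[:,:,2]>180);ys,xs=np.nonzero(m);g=(abs(xs-270)<30)&(ys<140);print(g.sum(),xs[g].mean(),ys[g].mean())
b=pt(d,xs[g].mean(),ys[g].mean(),.05);w=b[:2]-r.x[:2];print('blue ang',np.arctan2(w[1],w[0]))
B=pt(load('top0'),0,0,.05)
# box estimates
```

```text
line [ 0.52419374 -0.32509677  0.094     ] 1.6275145632589525
[ 0.51977928 -0.34142029  0.04330318  2.72164027] 0.012402310961277349 value 1.0941257082413975
6 267.5 95.0
blue ang 1.5573073083783617
```

Run:
```python
from h import *
d=load('w2');k=10
f=lambda L,z:np.array([pt(d,u/k+230-.5+.5/k,v/k+112-.5+.5/k,z) for u,v in L])
L=f([(403,328),(403,145)],.094);v=L[1]-L[0];a=np.arctan2(v[1],v[0])
T=f([(140,45),(68,170),(650,50),(715,180),(735,317),(697,450),(610,560)],.05)[:,:2]
V=np.array([.4,0,2.0,2.4,2.8,3.2,3.6])
from scipy.optimize import least_squares
r=least_squares(lambda p:np.ravel(T-[p[0],p[1]]-p[2]*np.c_[np.cos(p[3]-V),np.sin(p[3]-V)]),[.526,-.328,.035,2.8])
print(r.x,np.abs(r.fun).max(),'value',r.x[3]-a)
b=pt(d,267.5,95,.05);w=b[:2]-r.x[:2];print('blue ang',np.arctan2(w[1],w[0]),a)
im=d['image'].astype(int);m=(im[:,:,2]>im[:,:,0]+60)&(im[:,:,2]>im[:,:,1]+20);ys,xs=np.nonzero(m);g=(abs(xs-270)<30)&(abs(ys-100)<20);print(g.sum(),xs[g].mean(),ys[g].mean())
goto(.69,-.1,.3,.1)
```

```text
[ 0.52427708 -0.32834671  0.03838091  2.80008737] 0.000701971392998501 value 1.1725728081706515
blue ang 1.6452539723798936 1.6275145632589525
75 269.04 99.61333333333333
turn [-1.0e-03 -1.0e-03  2.9e+00] shift [ 0.822  0.624 -0.173] q [-0.72  0.04  1.59  0.    1.5  -0.77] t 4.88
```

```bash
python3 -m pendant '[0,0,1,0.9,0.3,-0.23,1, 0,0,1,0.9,0.3,-0.23,1, 0,0,1,0.9,0.3,-0.23,1, 0,0,1,0.9,0.3,-0.23,1, 0,0,1,0.9,0.3,-0.23,1, 0,0,1,0.9,0.3,-0.23,1]'
python3 - <<'E'
from h import *
goto(.66,0,.32,.11)
E
```

```text
t: 5.62
tool_pos: [0.5923, -0.0774, 0.3174]
tool_rot: [-2.677, -1.643, -0.001]
contact_force: [0.8, 0.1, -0.1]
opening: 0.0853
grip_force: 0.0
turn [-1.000e-03 -1.000e-03  1.893e+00] shift [ 0.332  0.084 -0.009] q [-0.25 -0.05  1.57  0.    1.62  0.21] t 5.62
```

```bash
python3 -m pendant '[0,0,1,0.332,0.084,0,1, 0,0,1,0.332,0.084,0,1, 0,0,1,0.332,0.084,0,1]'; python3 -m pendant '[0,0,0.893,0,0,0,1, 0,0,0.893,0,0,0,1, 0,0,0.893,0,0,0,1, 0,0,0.893,0,0,0,1]'
python3 - <<'E'
from h import *
goto(.66,0,.32,.11)
w=snap('wrist','w3');crop('w3',96,32,416,272,2.4,'w3c')
E
```

```text
t: 6.0
tool_pos: [0.6602, -0.0022, 0.3147]
tool_rot: [-3.013, -0.882, 0.005]
contact_force: [-0.3, -1.0, 0.0]
opening: 0.0853
grip_force: 0.0
t: 6.5
tool_pos: [0.6592, -0.0045, 0.3157]
tool_rot: [-3.137, -0.165, 0.004]
contact_force: [-0.2, 0.2, 1.0]
opening: 0.0857
grip_force: 0.0
turn [-0.001  0.005 -0.009] shift [ 0.004 -0.015 -0.014] q [-0.12  0.1   1.43 -0.    1.62  1.35] t 6.5
```

View pics/w3c.png

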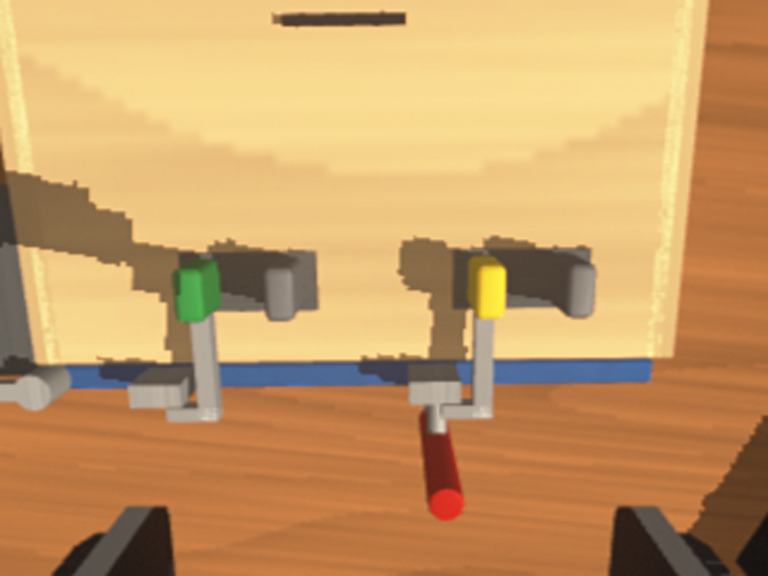

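The green tab's front top edge is at (176..215,318) and its grey block's right edge at (294,318). The yellow tab's is at (478..503,317) with its block's right edge at (594,315), and the post top is at (446,503). The gate stop at far left has its hinge rod end at (38,390).

Run:
```python
from h import *
d=load('w3');k=2.4
f=lambda L,z:np.array([pt(d,u/k+96-.5+.5/k,v/k+32-.5+.5/k,z) for u,v in L])
yaw=[]
B=f([(672,357),(45,365)],.13);v=B[1]-B[0];print('front edge',B.round(4),'yaw',np.arctan2(-v[0],v[1]),np.linalg.norm(v))
S=f([(672,357),(690,100)],.13);v=S[1]-S[0];print('side yaw',np.arctan2(v[1],v[0]))
A=f([(478,317),(594,315),(176,318),(294,318)],.168);print('Y out,grey,G out,grey\n',A.round(4))
print('post',f([(446,503)],.172))
yw=.105
for n,a,b in(('yellow',A[0],A[1]),('green',A[2],A[3])):
    ex=np.array([np.cos(yw),np.sin(yw)]);ey=np.array([-ex[1],ex[0]])
    print(n,'width',np.dot((a-b)[:2],ey),'yaw',np.arctan2(-(a-b)[0],(a-b)[1]),'grip', ((a+b)[:2]/2-7e-3*ey+11e-3*ex).round(4))
# depth top clouds
D=d['depth'];h,w=D.shape;us,vs=np.meshgrid(np.arange(w),np.arange(h))
Rm=R.from_rotvec(d['rvec']);P=Rm.inv().apply(np.c_[((us-d['cx'])/d['fx']*D).ravel(),((vs-d['cy'])/d['fy']*D).ravel(),D.ravel()]-np.array(d['tvec']).ravel())
m=(abs(P[:,2]-.168)<.004);Q=P[m];Q=Q[(Q[:,0]<.72)&(Q[:,0]>.64)&(abs(Q[:,1])<.2)];e=np.c_[Q[:,:2]@ex,Q[:,:2]@ey]
for lo,hi in((-.16,-.13),(-.13,-.09),(-.05,-.015),(-.015,.05)):
    g=e[(e[:,1]>lo-.0)&(e[:,1]<hi)]; 
    if len(g):print(lo,len(g),g.min(0).round(4),g.max(0).round(4))
print('ex frame of grips',np.sort(e[:,1])[::20].round(3), np.median(Q[:,2]))
```

```text
front edge [[ 0.6588 -0.1331  0.13  ]
 [ 0.6249  0.1527  0.13  ]] yaw 0.11810237504898351 0.28784542520006384
side yaw 0.14581427607217826
Y out,grey,G out,grey
 [[ 0.6754 -0.0368  0.168 ]
 [ 0.681  -0.0827  0.168 ]
 [ 0.6623  0.083   0.168 ]
 [ 0.6673  0.0361  0.168 ]]
post [[ 0.59509201 -0.03384067  0.172     ]]
yellow width 0.046202990065475916 yaw 0.12244458744320197 grip [ 0.6898 -0.0656]
green width 0.047083181420060086 yaw 0.10489351951136883 grip [0.6765 0.0537]
-0.16 287 [ 0.667  -0.1535] [ 0.6892 -0.1415]
-0.13 282 [ 0.667  -0.1174] [ 0.6886 -0.1054]
-0.05 280 [ 0.6662 -0.0338] [ 0.6875 -0.0214]
-0.015 286 [0.6662 0.0021] [0.6876 0.0142]
ex frame of grips [-0.153 -0.152 -0.151 -0.15  -0.149 -0.148 -0.148 -0.147 -0.146 -0.145
 -0.144 -0.144 -0.143 -0.142 -0.142 -0.117 -0.116 -0.115 -0.114 -0.113
 -0.112 -0.112 -0.111 -0.11  -0.109 -0.108 -0.107 -0.106 -0.106 -0.033
 -0.032 -0.032 -0.031 -0.03  -0.029 -0.029 -0.028 -0.027 -0.026 -0.025
 -0.024 -0.023 -0.022  0.003  0.003  0.004  0.005  0.005  0.006  0.007
  0.008  0.008  0.009  0.01   0.011  0.012  0.013] 0.16801927319772386
```

Run:
```python
from h import *
goto(.6886,-.0647,.138,.107)
```

```text
turn [-0.001  0.004 -0.003] shift [0.077 0.211 0.593] q [-0.12  0.1   1.42 -0.    1.62  1.35] t 6.55
```

```bash
python3 -m pendant '[0,0,0,0.077,0.211,0,1, 0,0,0,0.077,0.211,0.1,1, 0,0,0,0.077,0.211,0.3,1, 0,0,0,0.077,0.211,0.5,1, 0,0,0,0.077,0.211,0.593,1, 0,0,0,0.077,0.211,0.593,1]'
python3 - <<'E'
from h import *
goto(.6886,-.0647,.138,.107)
E
```

```text
t: 7.3
tool_pos: [0.6867, -0.0642, 0.135]
tool_rot: [-3.135, -0.165, 0.012]
contact_force: [-0.9, -0.1, 0.7]
opening: 0.0855
grip_force: 0.0
turn [-0.004  0.014 -0.003] shift [ 0.006  0.002 -0.01 ] q [-0.2   0.28  1.53 -0.    1.35  1.26] t 7.3
```

```bash
python3 -m pendant '[0,0,0,0.004,0.002,-0.008,0.8, 0,0,0,0.004,0.002,-0.008,0.6, 0,0,0,0.004,0.002,-0.008,0, 0,0,0,0.004,0.002,-0.008,0, 0,0,0,0.004,0.002,-0.008,0, 0,0,0,0.004,0.002,-0.008,0, 0,0,0,0.004,0.002,-0.008,0, 0,0,0,0.004,0.002,-0.008,0, 0,0,0,0.004,0.002,-0.008,0]' 40
```

```text
t: 8.43
tool_pos: [0.6924, -0.0657, 0.1456]
tool_rot: [3.135, 0.165, 0.009]
contact_force: [-0.1, -0.7, 7.9]
opening: 0.0323
grip_force: 43.1
```

```bash
python3 -m pendant '[0,0,0,0,0,0,1, 0,0,0,0,0,0,1, 0,0,0,0,0,0,1, 0,0,0,0,0,-0.2,1, 0,0,0,0,0,-0.4,1, 0,0,0,0,-0.2,-0.5,1, 0,0,0,0,-0.4,-0.5,1, 0,0,0,0,-0.4,-0.5,1]'
python3 - <<'E'
from h import *
d=snap('wrist','w4')
D=d['depth'];h,w=D.shape;us,vs=np.meshgrid(np.arange(w),np.arange(h));yw=.105
ex=np.array([np.cos(yw),np.sin(yw)]);ey=np.array([-ex[1],ex[0]])
Rm=R.from_rotvec(d['rvec']);P=Rm.inv().apply(np.c_[((us-d['cx'])/d['fx']*D).ravel(),((vs-d['cy'])/d['fy']*D).ravel(),D.ravel()]-np.array(d['tvec']).ravel())
m=(abs(P[:,2]-.168)<.004);Q=P[m];Q=Q[(Q[:,0]<.72)&(Q[:,0]>.64)&(abs(Q[:,1])<.2)];e=np.c_[Q[:,:2]@ex,Q[:,:2]@ey]
s=np.sort(e[:,1]);i=np.r_[0,np.nonzero(np.diff(s)>.003)[0]+1,len(s)]
for a,b in zip(i,i[1:]): print(b-a,s[a].round(4),s[b-1].round(4))
goto(.6750,.0543,.138,.107)
E
```

```text
t: 9.43
tool_pos: [0.6776, 0.0582, 0.2927]
tool_rot: [-3.136, -0.172, -0.002]
contact_force: [0.0, -0.5, 0.2]
opening: 0.0851
grip_force: 0.0
323 -0.1526 -0.1407
314 -0.1309 -0.1191
302 -0.0337 -0.0217
301 0.0026 0.0144
turn [0.001 0.    0.002] shift [-0.01   0.006  0.513] q [-0.03  0.15  1.41 -0.    1.58  1.44] t 9.47
```

```bash
python3 -m pendant '[0,0,0,-0.009,0.006,0.15,1, 0,0,0,-0.009,0.006,0.3,1, 0,0,0,-0.009,0.006,0.45,1, 0,0,0,-0.009,0.006,0.49,1, 0,0,0,-0.009,0.006,0.49,1, 0,0,0,-0.009,0.006,0.49,0, 0,0,0,-0.009,0.006,0.49,0, 0,0,0,-0.009,0.006,0.49,0, 0,0,0,-0.009,0.006,0.49,0, 0,0,0,-0.009,0.006,0.49,0, 0,0,0,-0.009,0.006,0.49,0, 0,0,0,-0.009,0.006,0.49,0]' 40; python3 -m pendant '[0,0,0,0,0,0,1, 0,0,0,0,0,0,1, 0,0,0,0,0,0,1, 0,0,0,0,0,-0.2,1, 0,0,0,0,0,-0.4,1, 0,0,0,-0.15,0.15,-0.5,1, 0,0,0,-0.15,0.15,-0.5,1, 0,0,0,-0.15,0.15,-0.5,1]'
python3 - <<'E'
from h import *
d=snap('wrist','w5')
D=d['depth'];h,w=D.shape;us,vs=np.meshgrid(np.arange(w),np.arange(h));yw=.105
ex=np.array([np.cos(yw),np.sin(yw)]);ey=np.array([-ex[1],ex[0]])
Rm=R.from_rotvec(d['rvec']);P=Rm.inv().apply(np.c_[((us-d['cx'])/d['fx']*D).ravel(),((vs-d['cy'])/d['fy']*D).ravel(),D.ravel()]-np.array(d['tvec']).ravel())
m=(abs(P[:,2]-.168)<.004);Q=P[m];Q=Q[(Q[:,0]<.72)&(Q[:,0]>.64)&(abs(Q[:,1])<.2)];e=np.c_[Q[:,:2]@ex,Q[:,:2]@ey]
s=np.sort(e[:,1]);i=np.r_[0,np.nonzero(np.diff(s)>.003)[0]+1,len(s)]
for a,b in zip(i,i[1:]): print(b-a,s[a].round(4),s[b-1].round(4))
im=d['image'].reshape(-1,3).astype(int);m=(im[:,0]>120)&(im[:,0]>3*im[:,1])&(abs(P[:,2]-.172)<.004);Q=P[m];e=np.c_[Q[:,:2]@ex,Q[:,:2]@ey];print('post',len(Q),e.min(0),e.max(0),(Q.min(0)+Q.max(0))/2)
# ears z~.156, gate
m=abs(P[:,2]-.1555)<.003;Q=P[m];e=np.c_[Q[:,:2]@ex,Q[:,:2]@ey];g=(e[:,0]<.66)&(e[:,0]>.58);e=e[g];s=np.sort(e[:,1]);i=np.r_[0,np.nonzero(np.diff(s)>.004)[0]+1,len(s)]
for a,b in zip(i,i[1:]):
    if b-a>15: q=e[(e[:,1]>=s[a])&(e[:,1]<=s[b-1])];print('z156',b-a,q.min(0).round(4),q.max(0).round(4))
E
```

```text
t: 10.98
tool_pos: [0.6769, 0.0533, 0.1478]
tool_rot: [-3.136, -0.166, -0.007]
contact_force: [-0.1, 4.7, 6.4]
opening: 0.0324
grip_force: 42.5
t: 11.98
tool_pos: [0.6353, 0.0025, 0.2946]
tool_rot: [-3.137, -0.163, 0.0]
contact_force: [0.5, -1.2, 0.1]
opening: 0.0856
grip_force: 0.0
353 -0.1534 -0.1414
351 -0.1316 -0.1194
344 -0.0338 -0.0215
347 -0.012 0.0005
post 189 [ 0.58125001 -0.10288737] [ 0.59526028 -0.08864805] [ 0.5950795  -0.03347999  0.17172245]
z156 213 [ 0.6205 -0.13  ] [ 0.6592 -0.1087]
z156 301 [ 0.5887 -0.1022] [ 0.6379 -0.0804]
z156 211 [ 0.6186 -0.0104] [0.6595 0.011 ]
z156 268 [0.6263 0.0175] [0.6363 0.0398]
```

Both catches measure about 33.5 mm over the outer faces, so they are fully squeezed. Next I turn the wrist half a turn for joint room, then take the post.

```bash
for i in 1 2 3; do python3 -m pendant '[0,0,-0.33,0,0,0,1, 0,0,-0.67,0,0,0,1, 0,0,-1,0,0,0,1]' >/dev/null; python3 -m pendant '[0,0,-0.33,0,0,0,1, 0,0,-0.67,0,0,0,1, 0,0,-1,0,0,0,1]'|sed -n 1,3p; done
python3 - <<'E'
from h import *
goto(.5951,-.0335,.131,.107)
E
```

```text
t: 12.78
tool_pos: [0.6353, 0.0039, 0.2922]
tool_rot: [-2.627, -1.719, 0.004]
t: 13.52
tool_pos: [0.6353, 0.004, 0.2922]
tool_rot: [-1.415, -2.801, 0.002]
t: 14.28
tool_pos: [0.6353, 0.0039, 0.2922]
tool_rot: [0.175, -3.133, -0.001]
turn [ 0.002 -0.007  0.009] shift [ 0.145 -0.11   0.538] q [-0.11  0.05  1.51  0.    1.58 -1.79] t 14.28
```

```bash
python3 -m pendant '[0,0,0.009,0.145,-0.11,0,1, 0,0,0.009,0.145,-0.11,0.1,1, 0,0,0.009,0.145,-0.11,0.3,1, 0,0,0.009,0.145,-0.11,0.45,1, 0,0,0.009,0.145,-0.11,0.535,1, 0,0,0.009,0.145,-0.11,0.535,0, 0,0,0.009,0.145,-0.11,0.535,0, 0,0,0.009,0.145,-0.11,0.535,0, 0,0,0.009,0.145,-0.11,0.535,0, 0,0,0.009,0.145,-0.11,0.535,0, 0,0,0.009,0.145,-0.11,0.535,0, 0,0,0.009,0.145,-0.11,0.535,0]' 60
python3 - <<'E'
from h import *
o=telemetry.get_obs();Rt=R.from_rotvec(o['tool_rot']);h=np.array([.6204,.1503])
r0=np.array([-.0253,-.1838])
def P(th):
    c,s=np.cos(-th),np.sin(-th);return h+[c*r0[0]-s*r0[1],s*r0[0]+c*r0[1]]
yaw=lambda q:np.arctan2(*(R.from_rotvec(q).as_matrix()[1::-1,0]))
print('yaw',yaw(o['tool_rot']),o['tool_pos'],P(0))
# rows for steps from th0, tool axes at th0; same for every chunk as tool turns with the gate
psi=.107+np.pi
for d in np.arange(1,7)*.0873:
    v=P(d)-P(0);ax=np.array([np.cos(psi),np.sin(psi)]);ay=np.array([np.sin(psi),-np.cos(psi)])
    print((d/np.radians(30)).round(3),(v@ax/.3).round(4),(v@ay/.3).round(4))
E
```

```text
t: 15.78
tool_pos: [0.5967, -0.0343, 0.1362]
tool_rot: [-0.157, 3.135, 0.0]
contact_force: [-0.1, 2.7, 6.0]
opening: 0.0146
grip_force: 58.6
yaw -3.0415927622712733 [ 0.5967407  -0.03428256  0.13622144] [ 0.5951 -0.0335]
0.167 0.0518 0.0153
0.333 0.102 0.0351
0.5 0.1503 0.0591
0.667 0.1963 0.0873
0.834 0.2397 0.1194
1.0 0.2802 0.1551
```

```bash
for i in 1 ; do python3 -m pendant '[0,0,0.167,0.052,0.015,0,0, 0,0,0.333,0.102,0.035,0,0, 0,0,0.5,0.15,0.059,0,0, 0,0,0.667,0.196,0.087,0,0, 0,0,0.833,0.24,0.119,0,0, 0,0,1,0.28,0.155,0,0, 0,0,1,0.28,0.155,0,0]'; done
python3 - <<'E'
from h import *
o=telemetry.get_obs();v=o['tool_pos'][:2]-[.6204,.1503];print('r',np.hypot(*v),'th',(-1.7076-np.arctan2(v[1],v[0])+np.pi)%(2*np.pi)-np.pi,o['tool_rot'])
E
```

```text
t: 16.65
tool_pos: [0.507, 0.0014, 0.1362]
tool_rot: [0.661, 3.07, -0.008]
contact_force: [-4.2, -7.6, 8.4]
opening: 0.0147
grip_force: 59.9
r 0.18712861623836421 th 0.5139760181480417 [ 0.6606909   3.069778   -0.00836322]
```

Following well, so I continue through the click-stop.

```bash
for i in 1 2; do python3 -m pendant '[0,0,0.167,0.052,0.015,0,0, 0,0,0.333,0.102,0.035,0,0, 0,0,0.5,0.15,0.059,0,0, 0,0,0.667,0.196,0.087,0,0, 0,0,0.833,0.24,0.119,0,0, 0,0,1,0.28,0.155,0,0, 0,0,1,0.28,0.155,0,0]'; done
python3 - <<'E'
from h import *
o=telemetry.get_obs();v=o['tool_pos'][:2]-[.6204,.1503];print('r',np.hypot(*v),'th',(-1.7076-np.arctan2(v[1],v[0])+np.pi)%(2*np.pi)-np.pi,o['q'])
snap('top','top1');crop('top1',150,50,450,290,2,'t1c')
E
```

```text
t: 17.52
tool_pos: [0.447, 0.0786, 0.1361]
tool_rot: [-1.43, -2.792, 0.015]
contact_force: [-19.9, -9.9, 19.1]
opening: 0.0145
grip_force: 62.0
t: 18.4
tool_pos: [0.4348, 0.1767, 0.1361]
tool_rot: [-2.102, -2.324, 0.012]
contact_force: [-23.6, -0.9, 20.5]
opening: 0.0143
grip_force: 62.4
r 0.18742185366513167 th 1.5753317805790426 [ 0.22590319 -0.24670397  2.05390281  0.00224791  1.34518162  0.12507961]
```

View pics/t1c.png

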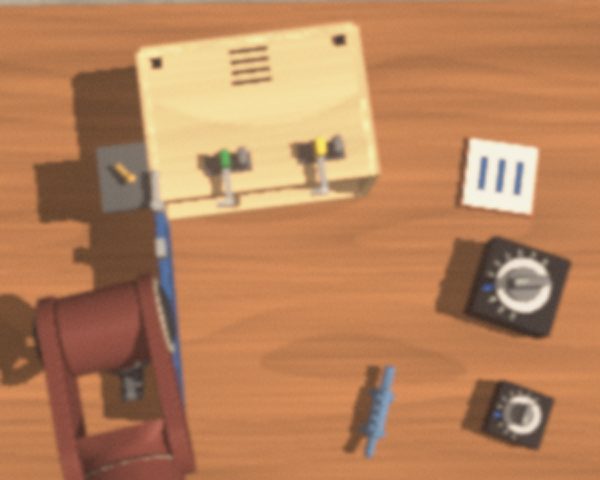

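The top view shows the gate standing square to the box front, both catches squeezed, the dial's bar in line with its blue tick at (488,287), and the loose things where they were. I'll ease the residual pull slightly, then hand in.

```bash
python3 -m pendant '[0,0,0,0,0.005,-0.01,0, 0,0,0,0,0.005,-0.01,0, 0,0,0,0,0.005,-0.01,0, 0,0,0,0,0.005,-0.01,0]'
python3 - <<'E'
from h import *
o=telemetry.get_obs();v=o['tool_pos'][:2]-[.6204,.1503];print('th',(-1.7076-np.arctan2(v[1],v[0])+np.pi)%(2*np.pi)-np.pi)
print(ctrl.finish_job())
E
```

```text
t: 18.95
tool_pos: [0.4346, 0.1757, 0.1362]
tool_rot: [-2.101, -2.322, 0.017]
contact_force: [-22.1, 0.1, 11.5]
opening: 0.0143
grip_force: 61.9
th 1.569739581071664
the job is handed in; nothing more can be done
None
```

I handed the job in after about 19 s of robot time. The dial is on its blue mark, about 0.03 rad low by my measurement. The yellow catch and then the green were squeezed fully shut. The gate is held wide open by its red post at about 1.57 rad, and the loose things I could see are where they were; I did not recheck the brush cup.

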